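# Take the rolling pin out through the drainer's bay

## Task

The washed rolling pin lies on the drip tray of the dish drainer, underneath its top tier. Take it out upwards through the open rectangular bay in the top tier; the bay is shorter than the pin, so tilt the pin and bring one end up first. Finish while still holding the pin in the gripper, all of it raised a good hand's thickness (some 4 cm or more) above the top tier and touching nothing else, and leave the mug, the tumbler and the ramekin as they stand.

Things in the scene. Friction and masses are not known exactly. Their poses are not given: they have to be found in the camera images.
- drainer: Stainless-steel two-tier dish drainer, fixed to the counter (place and yaw vary): 290 mm along its x, 476 mm along its y (long axis), 88 mm high. Origin: centre of its underside, on the counter, z up. Sides and ends between the drip tray and the top tier are closed by rails.
- bay (a point): Centre of the bay, the clear rectangular opening in the middle of the drainer's top tier: 160 mm along the drainer's x by 220 mm along its y; axes as the drainer's. The top tier is an open grid of flat steel bars, underside 80 mm, top (this point's level) 88 mm above the counter.
- tray (a point): Middle of the drip tray's floor, under the bay, 8 mm above the counter. Low ribs run along the drainer's y, tops 12 mm above the counter. Inside, the space between tray and top tier is 274 mm along x by 460 mm along y and 72 mm high, so the pin can be slid about 80 mm either way along y from the middle under the top tier.
- rolling_pin: Wooden rolling pin, 300 mm overall, about 0.2 kg: barrel 34 mm in diameter, 210 mm long, with a handle 20 mm in diameter, 45 mm long, at each end. Origin at its middle on the axis; its y runs along its length. It starts along the drainer's y in a groove on the middle line of the tray, axis 26 mm above the counter, up to 40 mm off the middle lengthwise; its barrel can be gripped through the bay.
- pin_end_a (a point): End of the pin's handle on its +y side, on the axis, 150 mm from the middle.
- pin_end_b (a point): End of the pin's handle on its -y side, on the axis, 150 mm from the middle.
- ramekin: Small white ceramic bowl, 68 mm wide, 42 mm high, loose on the top tier over the +x +y corner of the drainer (beside and beyond the bay, about 95 mm along x and 180 mm along y from the middle). Origin: centre of its underside. Leave it alone.
- mug: White ceramic mug, 80 mm wide, 90 mm high, loose on the counter off the drainer's +y (left) end. Origin: centre of its underside. Leave it alone.
- tumbler: Glass tumbler, 72 mm wide, 110 mm high, loose on the counter off the drainer's -y (right) end. Origin: centre of its underside. Leave it alone.

How it is judged (in metres and radians):
On the way:
1. the pin is tilted through the bay: one end is up above the top tier while the other is still below it (((height (world z) of pin_end_a above 0.105 m and height (world z) of pin_end_b below 0.075 m) or (height (world z) of pin_end_b above 0.105 m and height (world z) of pin_end_a below 0.075 m))), for 0.1 s.
At the end, for the whole second after the job is handed in: The pin is held still in the fingers, both its ends more than 118 mm above the counter (30 mm above the top tier, measured at the axis), touching neither the drainer nor the other things; ramekin, mug and tumbler stand upright within 30 mm of where they stood (height (world z) of each of pin_end_a, pin_end_b above 0.118 m and contact force between the fingers and rolling_pin above 2 N and contact force between rolling_pin and drainer below 0.2 N and contact force between rolling_pin and ramekin below 0.2 N and contact force between rolling_pin and mug below 0.2 N and contact force between rolling_pin and tumbler below 0.2 N and linear speed of rolling_pin below 0.03 m/s and angular speed of rolling_pin below 0.2 rad/s and distance of each of ramekin, mug, tumbler from where it was at the start of the episode below 0.03 m and angle between each of ramekin, mug, tumbler's own z axis and vertical below 0.3 rad); the arm keeps its last pose, push and grip.
It fails at once if the ramekin is shifted by more than 30 mm or tipped (distance of ramekin from where it was at the start of the episode above 0.03 m or angle between ramekin's own z axis and vertical above 0.5 rad).
It fails at once if the mug is shifted by more than 30 mm or tipped (distance of mug from where it was at the start of the episode above 0.03 m or angle between mug's own z axis and vertical above 0.5 rad).
It fails at once if the tumbler is shifted by more than 30 mm or tipped (distance of tumbler from where it was at the start of the episode above 0.03 m or angle between tumbler's own z axis and vertical above 0.5 rad).
It also fails if it takes over 42 s, if anything falls off the work surface, if the arm or the gripper's body presses on something with over 40 N, if the wrist force passes 120 N, or if a joint passes its speed limit or range.

## Robot

A 6-joint arm with a two-finger parallel gripper is mounted at the origin on the work surface. World frame = base frame: x ahead of the robot, y to its left, z up, the work surface at z = 0. Lengths are in mm, angles in rad, forces in N, time in s.
With the tool pointing down it reaches from about 350 to 975 mm from the base axis. Payload 7.1 kg.
Tool frame: the origin (TCP) lies at the very end of the fingers, on their centre line; the grasp point (between the pads) lies 19 mm behind it; z points along the fingers, x is the direction in which the jaws open and shut, and the axes are right-handed (so a half turn about z gives the same grasp; the last joint's range is limited). The gripper opens to 88 mm and grips with 3 to 60 N. Pads are 20 mm wide; open, the fingers measure 115 mm over their backs; the gripper's body (75 mm by 178 mm) begins 61 mm behind the grasp point.
Start: joints at [-1.2, 0.423, 1.63, -0, 1.089, -0.019], TCP at [237.518, -578.091, 188.275] pointing down, gripper open.
Joint ranges: [-3, 3], [-0.9, 2.11], [0.09, 2.58], [-1.31, 4.45], [0.11, 2.69], [-2.54, 2.54]. Speed limits (rad/s): [2.39, 2.39, 3.01, 3.14, 3.14, 3.14].

## Interface

Orientations are given as a rotation vector (axis times angle).
In Python, from workcell import ctrl gives the robot as it stands. The module is installed in compiled form; this text tells all that it offers.
- The arm moves only by the tool move_arm, never from a script. Its argument "motion" is a list of rows, each a list of 2 entries, a list of its own where there are three numbers: the shift along the tool's x, y, z normalised to -1 to 1, where 1 is 150 mm, then the turn, a rotation vector about the tool's x, y, z normalised to -1 to 1, where 1 is 60 degrees. In form: [[[x, y, z], [rx, ry, rz]], ...]. A call has exactly 5 rows; each row is the pose to reach, as a shift and turn from the pose commanded when the call began, along the tool's axes at that moment; what a row does not reach only later rows make up. A row lasts 1/8 s, in which the tool goes at most 62.5 mm and 10.7 degrees, less where a joint would pass 70% of its speed; a pose out of reach is approached as far as the arm can. A call with a number of a shift or a turn outside -1 to 1 is refused whole. A call with a gripper value outside its range is refused whole. "gripper" is the opening, from 0 (shut) to 1 (fully open), set as the call begins (left out, the last holds). The fingers move at their own pace and stop on an object; the grip force is fixed at half the most. Time passes only in rows, so rows that repeat a pose let the fingers close, or fill a call up. It gives the time, the measured TCP pose, the force and the opening at its end, in the units of the state.
- ctrl.get_obs(): the state, without advancing time (a new reading comes with each control period).
- ctrl.get_image(name): name is "scene" or "top" or "wrist"; returns a dict with "pixels" (384x512x3 uint8, red, green, blue), "camera_matrix" (3x3 intrinsics, pixels), "D" ([k1, k2, p1, p2, k3] as OpenCV has them; the pictures are not rectified), "R" (3x3) and "t" (3): a world point X has camera coordinates R X + t; the wrist camera has in their place "mount" (4x4, takes a point from camera to tool coordinates, whose origin is the TCP and whose axes are the tool frame's). Camera axes: x right, y down, z forward; pixel columns grow to the right and rows downward; lengths in mm; the calibration is good to about 2 mm. A picture is of the moment at which its call begins: read the wrist's pose just before it. There is no depth.
- ctrl.close_job(): hands the job in, once; it reports no verdict.
Trained networks look in the newest picture that a camera, given by its name, has taken for a name from the list of things; names that differ only in an ending like _2 or _b are one class to them, and where a whole thing is asked for, a point or a joint stands for the part that bears it (a point fixed in the world has none). Each returns a list of dicts, best first, with "p" (0 to 1); they miss things now and then, are a little off and sometimes report something else, mostly with a low value. They report only what shows in the picture. A call takes as long as a camera call.
- ctrl.boxes_of(camera, name): "location" ([x, y, z] in mm, in world coordinates, good to about 4 mm: the middle of the surface that is visible of it).
- ctrl.regions_of(camera, name): "mask" (384x512 bool, what is visible of it).
- ctrl.pinpoint(camera, name): "location" ([x, y, z] in mm, in world coordinates, good to about 4 mm: a listed point, or the origin of a listed thing).
The state is a dict: "t": time; "qpos": joint angles; "qvel": joint speeds; "joint_torque": joint torques, N m; "ee_pos": TCP position; "orientation": TCP orientation; "ft_force": force on the tool from outside, world axes, zero at the start; "moment": the same for the moment, N m; "width": finger opening in mm.
Only numpy, scipy, OpenCV 4.12 (cv2) and the standard library are available. Lean on these libraries where they do the work, as an engineer would, in place of code of your own. Each camera call takes 0.05 s, during which the arm holds its last target.

## Working session

There is one attempt and no reset: what is moved stays moved. The work goes in short steps, Python scripts to look and compute and a tool call to move; the robot and the scene stay as the last step left them, time stands still between calls to the robot, and variables do not carry over. Pictures are saved under pics/ and viewed, and the job is handed in when it is done.

Besides the shell and the picture viewer there is one more tool, called after "Request:" as a command line: name --argument value ..., lists and objects as JSON in quotes. move_arm: Moves the arm, as the interface text tells. Its arguments: {"type":"object","properties":{"motion":{"type":"array","items":{"type":"array"}},"gripper":{"type":"number"}},"required":["motion"]}

```bash
mkdir -p pics; ls
python3 - <<'E'
from workcell import ctrl
import cv2
o=ctrl.get_obs();print({k:o[k] for k in('t','qpos','ee_pos','orientation','width')})
for c in('scene','top'):
    im=ctrl.get_image(c);cv2.imwrite(f'pics/{c}0.png',im['pixels'][:,:,::-1])
for c in('top','scene'):
    for n in('drainer','bay','tray','rolling_pin','pin_end_a','pin_end_b','ramekin','mug','tumbler'):
        r=ctrl.pinpoint(c,n);print(c,n,[(d['p'],d['location']) for d in r[:2]])
print(ctrl.get_obs()['t'])
E
```

```text
pics
{'t': 0.0, 'qpos': array([-1.20001560e+00,  4.23805143e-01,  1.63068518e+00,  9.97323389e-06,
        1.08861702e+00, -1.90181687e-02]), 'ee_pos': array([ 237.29625463, -577.53995254,  187.5259274 ]), 'orientation': array([-2.60887428e+00,  1.74868025e+00,  1.94233616e-03]), 'width': 87.5774065139569}
top drainer [(0.85, [554.9, -1.2, 3.1])]
top bay [(0.62, [556.5, -1.9, 88.6])]
top tray [(0.59, [554.1, -4.4, 6.6])]
top rolling_pin [(0.76, [549.8, -43.3, 28.6])]
top pin_end_a [(0.89, [567.6, 106.0, 23.9]), (0.77, [533.3, -188.5, 27.2])]
top pin_end_b [(0.89, [567.6, 106.0, 23.9]), (0.77, [533.3, -188.5, 27.2])]
top ramekin [(0.58, [674.8, 159.8, 86.0]), (0.41, [535.4, 461.4, 0.4])]
top mug [(0.62, [537.2, 460.3, 3.5])]
top tumbler [(0.82, [553.4, -439.3, -2.3])]
scene drainer [(0.8, [557.4, -3.3, 2.6]), (0.27, [673.3, 159.2, 90.6])]
scene bay [(0.93, [554.0, -9.4, 86.7])]
scene tray [(0.94, [557.0, -1.8, 9.1])]
scene rolling_pin [(0.65, [549.6, -40.1, 25.3])]
scene pin_end_a [(0.92, [528.2, -186.1, 29.7]), (0.89, [566.6, 109.5, 25.3])]
scene pin_end_b [(0.92, [528.2, -186.1, 29.7]), (0.89, [566.6, 109.5, 25.3])]
scene ramekin []
scene mug [(0.6, [538.0, 460.5, 1.9])]
scene tumbler [(0.65, [553.8, -436.0, 1.7]), (0.26, [530.1, -186.6, 28.3])]
1.0
```

View pics/top0.png

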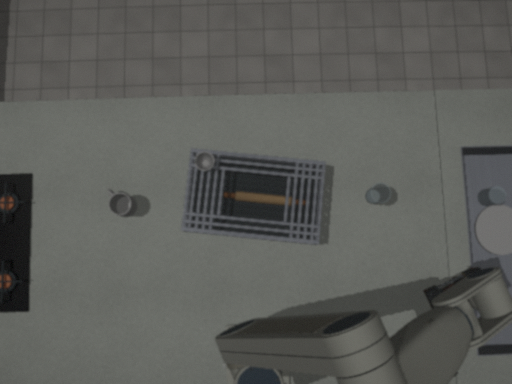

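View pics/scene0.png

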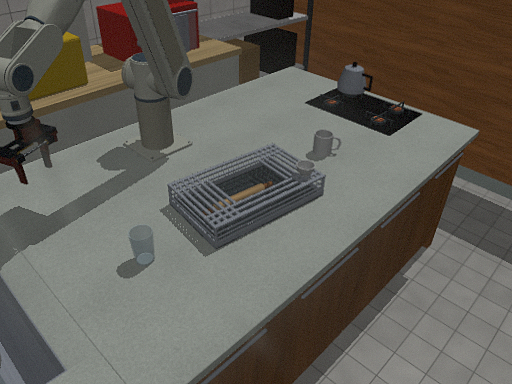

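The top view shows the bay with the pin running from about (228,196) to (298,201), and the ramekin at (205,160). The networks agree: drainer yaw is about −0.12, the pin is about 40 mm off towards −y, and end a lies just under the +y bay edge. I'll grip near the bay's middle, raise end a first, then pull the pin out along its axis towards +y.

```bash
cat > h.py <<'E'
import numpy as np
from scipy.spatial.transform import Rotation as R
from workcell import ctrl
YAW=-0.122
def rot(yaw=YAW,th=0):
    x=np.array([np.cos(yaw),np.sin(yaw),0]);z=np.array([0,0,-1.]);
    return R.from_matrix(np.c_[x,np.cross(z,x),z])*R.from_rotvec([th,0,0])
def delta(p,r,p1,r1):
    d=r.inv().apply(np.array(p1)-p)/150; w=(r.inv()*r1).as_rotvec()/np.radians(60)
    return d.round(4),w.round(4)
def cur():
    o=ctrl.get_obs(); return o['ee_pos'],R.from_rotvec(o['orientation'])
def go(p1,th=0,yaw=YAW):
    p,r=cur();d,w=delta(p,r,p1,rot(yaw,th));print('shift',d,'turn',w)
E
python3 - <<'E'
from h import *
go([553.6,-2.2,190])
E
```

```text
shift [-2.7505 -3.408  -0.0114] turn [-0.     -0.     -1.0113]
```

Request:
move_arm --motion '[[[-0.16, -0.2, 0], [0, 0, 0]], [[-0.34, -0.42, 0], [0, 0, -0.05]], [[-0.52, -0.64, 0], [0, 0, -0.1]], [[-0.68, -0.84, 0], [0, 0, -0.15]], [[-0.81, -1, 0], [0, 0, -0.2]]]' --gripper 1

```text
t: 1.62
ee_pos: [330.7, -407.4, 188.4]
orientation: [-2.78, 1.464, -0.0]
ft_force: [-0.9, 0.1, 0.2]
width: 87.7
```

Run:
```python
from h import *
print(cur()[0]);go([553.6,-2.2,190])
```

```text
[ 330.71005192 -407.39285993  188.42501545]
shift [-1.3864 -2.7537 -0.0105] turn [-0.000e+00 -2.000e-04 -8.091e-01]
```

Request:
move_arm --motion '[[[-0.1, -0.2, 0], [0, 0, -0.08]], [[-0.2, -0.4, 0], [0, 0, -0.16]], [[-0.3, -0.6, 0], [0, 0, -0.24]], [[-0.4, -0.8, 0], [0, 0, -0.32]], [[-0.5, -1, 0], [0, 0, -0.4]]]'

```text
t: 2.25
ee_pos: [412.2, -261.3, 188.5]
orientation: [3.023, -0.853, 0.001]
ft_force: [-0.7, -0.1, 0.0]
width: 87.4
```

Run:
```python
from h import *
print(cur()[0]);go([553.6,-2.2,190])
```

```text
[ 412.21856429 -261.27227797  188.47404054]
shift [-0.0992 -1.9651 -0.0102] turn [ 1.000e-04 -5.000e-04 -4.087e-01]
```

Request:
move_arm --motion '[[[-0.01, -0.2, 0], [0, 0, -0.08]], [[-0.02, -0.4, 0], [0, 0, -0.16]], [[-0.03, -0.6, 0], [0, 0, -0.24]], [[-0.04, -0.8, 0], [0, 0, -0.32]], [[-0.05, -1, 0], [0, 0, -0.41]]]'

```text
t: 2.88
ee_pos: [484.5, -129.7, 188.4]
orientation: [3.136, -0.189, 0.001]
ft_force: [0.6, -0.4, -0.1]
width: 87.9
```

Run:
```python
from h import *
print(cur()[0]);go([553.6,-2.2,190])
```

```text
[ 484.53133263 -129.68912016  188.4493363 ]
shift [ 0.3552 -0.899  -0.0103] turn [ 0.0001 -0.0004  0.0016]
```

Request:
move_arm --motion '[[[0.08, -0.2, 0], [0, 0, 0]], [[0.16, -0.4, 0], [0, 0, 0]], [[0.24, -0.6, 0], [0, 0, 0]], [[0.32, -0.8, 0], [0, 0, 0]], [[0.355, -0.9, 0], [0, 0, 0]]]'

```text
t: 3.5
ee_pos: [554.1, -2.0, 188.3]
orientation: [-3.136, 0.192, -0.001]
ft_force: [0.3, -0.3, -0.6]
width: 87.9
```

Run:
```python
from h import *
import cv2
p,r=cur();print(p,r.as_rotvec())
im=ctrl.get_image('wrist');cv2.imwrite('pics/w1.png',im['pixels'][:,:,::-1])
for n in('bay','rolling_pin','pin_end_a','ramekin'):
    print(n,[(d['p'],d['location']) for d in ctrl.pinpoint('wrist',n)[:2]])
# pin mask edges -> barrel axis at z=26
m=ctrl.regions_of('wrist','rolling_pin')
M=im['mount'];K=im['camera_matrix'];D=np.array(im['D'])
v=m[0]['mask'];print(m[0]['p'],v.sum())
ys,xs=np.nonzero(v)
u=cv2.undistortPoints(np.c_[xs,ys].astype(float).reshape(-1,1,2),K,D).reshape(-1,2)
d=np.c_[u,np.ones(len(u))]@M[:3,:3].T; d=r.apply(d); c=r.apply(M[:3,3])+p
P=c+d*((30-c[2])/d[:,2])[:,None]
q=P[:,:2].mean(0);U,S,V=np.linalg.svd(P[:,:2]-q,full_matrices=False);print('cam',c,'mean',q,'dir',V[0],'ext',np.percentile((P[:,:2]-q)@V.T,[0,2,98,100],axis=0))
o=v.astype(np.uint8)*255;cv2.imwrite('pics/w1m.png',o)
```

```text
[554.09786771  -1.95401429 188.32641791] [-3.13571100e+00  1.91625775e-01 -5.02298134e-04]
bay [(0.71, [570.1, 109.4, 22.5])]
rolling_pin [(0.84, [548.7, -37.9, 30.7])]
pin_end_a [(0.87, [568.6, 111.3, 26.0]), (0.58, [532.3, -191.8, 25.1])]
ramekin []
0.7 6122
cam [564.01720894  80.14917774 386.17133576] mean [553.43660453 -19.61942222] dir [-0.12578235 -0.99205786] ext [[-127.26698428  -16.88333233]
 [-120.56134805  -15.91761459]
 [ 127.02557721   15.950795  ]
 [ 175.77608801   16.8914248 ]]
```

View pics/w1.png

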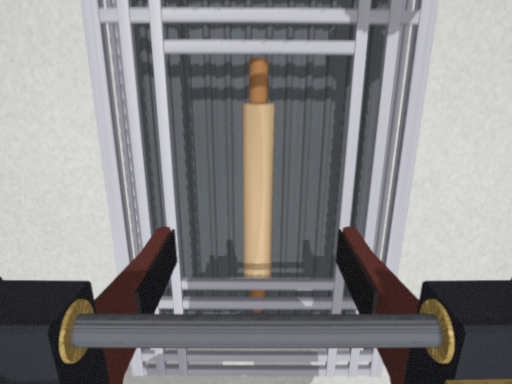

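View pics/w1m.png

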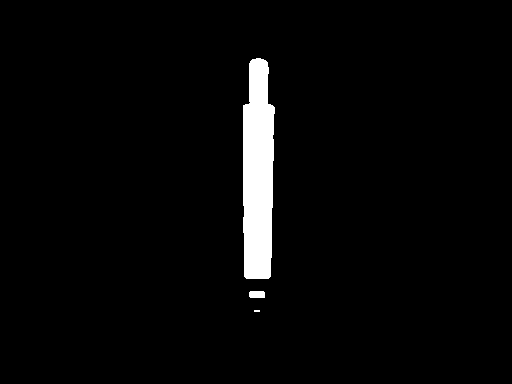

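Run:
```python
from h import *
go([556,0,15],yaw=-.125)
```

```text
shift [ 0.0176 -0.0293  1.1548] turn [0.0003 0.0004 0.0009]
```

Request:
move_arm --motion '[[[0.018, -0.03, 0.15], [0, 0, 0]], [[0.018, -0.03, 0.35], [0, 0, 0]], [[0.018, -0.03, 0.55], [0, 0, 0]], [[0.018, -0.03, 0.75], [0, 0, 0]], [[0.018, -0.03, 0.9], [0, 0, 0]]]'

```text
t: 4.42
ee_pos: [555.9, -0.0, 52.2]
orientation: [3.135, -0.196, -0.002]
ft_force: [-0.7, -0.3, -0.2]
width: 87.8
```

Run:
```python
from h import *
go([556,0,15],yaw=-.125)
```

```text
shift [ 7.000e-04 -1.000e-04  2.477e-01] turn [0.0002 0.0009 0.0004]
```

Request:
move_arm --motion '[[[0, 0, 0.07], [0, 0, 0]], [[0, 0, 0.14], [0, 0, 0]], [[0, 0, 0.2], [0, 0, 0]], [[0, 0, 0.248], [0, 0, 0]], [[0, 0, 0.248], [0, 0, 0]]]'

```text
t: 5.05
ee_pos: [556.5, 1.0, 15.7]
orientation: [3.136, -0.194, -0.001]
ft_force: [-0.9, 0.3, 0.8]
width: 87.8
```

Request:
move_arm --motion '[[[0, 0, 0], [0, 0, 0]], [[0, 0, 0], [0, 0, 0]], [[0, 0, 0], [0, 0, 0]], [[0, 0, 0], [0, 0, 0]], [[0, 0, 0], [0, 0, 0]]]' --gripper 0

```text
t: 5.68
ee_pos: [556.7, 1.0, 16.1]
orientation: [-3.136, 0.194, 0.0]
ft_force: [0.6, 0.1, 1.1]
width: 41.6
```

Request:
move_arm --motion '[[[0, 0, 0], [0, 0, 0]], [[0, 0, 0], [0, 0, 0]], [[0, 0, 0], [0, 0, 0]], [[0, 0, 0], [0, 0, 0]], [[0, 0, 0], [0, 0, 0]]]'

```text
t: 6.3
ee_pos: [556.7, 1.0, 16.1]
orientation: [-3.136, 0.194, -0.0]
ft_force: [0.0, -0.1, 0.4]
width: 0.5
```

The gripper closed to 0.5 mm, so the pin isn't held. I'll look before doing anything else.

Run:
```python
from h import *
import cv2
for c in('wrist','scene','top'):
    im=ctrl.get_image(c);x=im['pixels'][:,:,::-1]
    if c=='scene': x=cv2.resize(x[120:260,130:350],None,fx=3,fy=3)
    if c=='top': x=cv2.resize(x[130:260,110:400],None,fx=2.5,fy=2.5)
    cv2.imwrite(f'pics/{c}2.png',x)
    for n in('rolling_pin','pin_end_a'):
        print(c,n,[(d['p'],d['location']) for d in ctrl.pinpoint(c,n)[:2]])
print(ctrl.get_obs())
```

```text
wrist rolling_pin []
wrist pin_end_a [(0.85, [568.4, 107.5, 24.9])]
scene rolling_pin [(0.9, [550.8, -40.9, 26.3])]
scene pin_end_a [(0.94, [571.7, 111.2, 22.9]), (0.61, [529.2, -184.9, 29.3])]
top rolling_pin [(0.54, [551.9, -41.3, 28.7])]
top pin_end_a [(0.59, [570.4, 103.2, 23.5]), (0.57, [532.9, -188.4, 27.2])]
{'t': 6.75, 'qpos': array([-1.96141604e-02,  5.79102584e-01,  1.87360723e+00,  3.15990991e-05,
        6.88913706e-01,  1.03743771e-01]), 'qvel': array([-4.57988310e-04,  5.23934438e-04,  5.09343087e-05, -1.81831343e-04,
       -8.28766969e-04,  1.19251877e-03]), 'joint_torque': array([ 8.06528660e-04, -5.33451891e+01, -1.72938055e+01,  4.72003128e-02,
        7.88819510e-03, -2.79133440e-05]), 'ee_pos': array([556.69756893,   0.98864588,  16.05825976]), 'orientation': array([-3.13559768e+00,  1.93684436e-01,  4.97663431e-05]), 'ft_force': array([-0.19518635,  0.48341314,  0.07836125]), 'moment': array([ 0.01321797, -0.09768759, -0.02173303]), 'width': 0.03761960909550962}
```

View pics/wrist2.png

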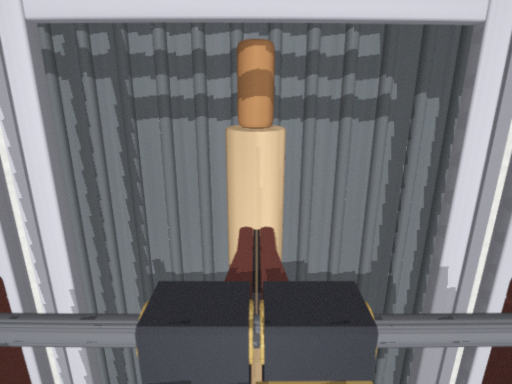

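View pics/scene2.png

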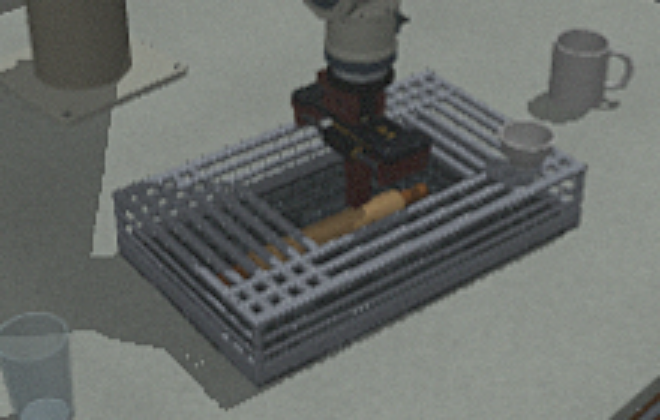

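View pics/top2.png

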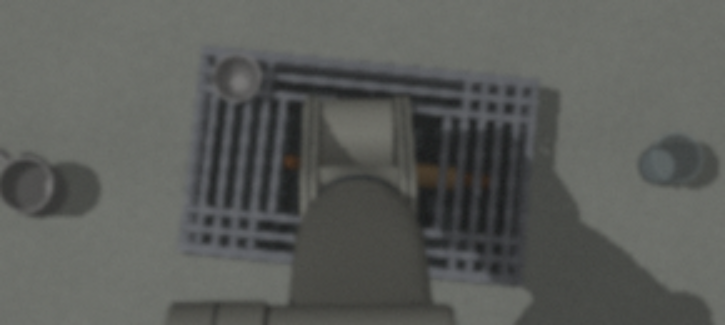

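```bash
python3 - <<'E'
from h import *
import cv2
p,r=cur()
im=ctrl.get_image('wrist');M=im['mount'];K=im['camera_matrix'];print(K,im['D'],M)
def proj(Xw):
    t=r.inv().apply(np.array(Xw,float)-p); c=np.linalg.inv(M)@np.r_[t,1]
    return cv2.projectPoints(c[:3].reshape(1,3),np.zeros(3),np.zeros(3),K,np.array(im['D']))[0].ravel().round(0)
print('tcp',proj(p),'tip yside',proj(p+r.apply([0,-10,0])),proj(p+r.apply([0,10,0])))
print('tip+40',proj(p+r.apply([0,-10,-40])),proj(p+r.apply([0,-10,-20])))
ux=np.array([np.cos(-.125),np.sin(-.125),0]);uy=np.array([-ux[1],ux[0],0]);c=np.array([555.5,-3,0])
for z in(80,88):print('bay',z,[proj(c+ux*s*80+uy*110+[0,0,z]) for s in(-1,1)])
pc=np.array([549.7,-40,26])
print('end',proj(pc+uy*150),'shoulder',proj(pc+uy*105+ux*17),proj(pc+uy*105-ux*17))
E
python3 - <<'E'
import cv2
x=cv2.imread('pics/wrist2.png')[180:384,130:390];cv2.imwrite('pics/wz.png',cv2.resize(x,None,fx=3,fy=2.9,interpolation=cv2.INTER_CUBIC))
E
```

```text
[[329.56056976   0.         256.14748619]
 [  0.         329.56056976 189.52816804]
 [  0.           0.           1.        ]] [-0.02016402  0.          0.          0.          0.        ] [[ 9.99999748e-01  6.52986918e-04 -2.79988744e-04 -8.90138159e-02]
 [-5.38585877e-04  9.53726784e-01  3.00674129e-01 -8.27100759e+01]
 [ 4.63369038e-04 -3.00673902e-01  9.53726895e-01 -1.97840669e+02]
 [ 0.00000000e+00  0.00000000e+00  0.00000000e+00  1.00000000e+00]]
tcp [256. 219.] tip yside [256. 205.] [256. 234.]
tip+40 [256. 231.] [256. 217.]
bay 80 [array([40., 21.]), array([470.,  22.])]
bay 88 [array([26., 17.]), array([485.,  18.])]
end [253.  34.] shoulder [284. 122.] [223. 122.]
```

View pics/wz.png

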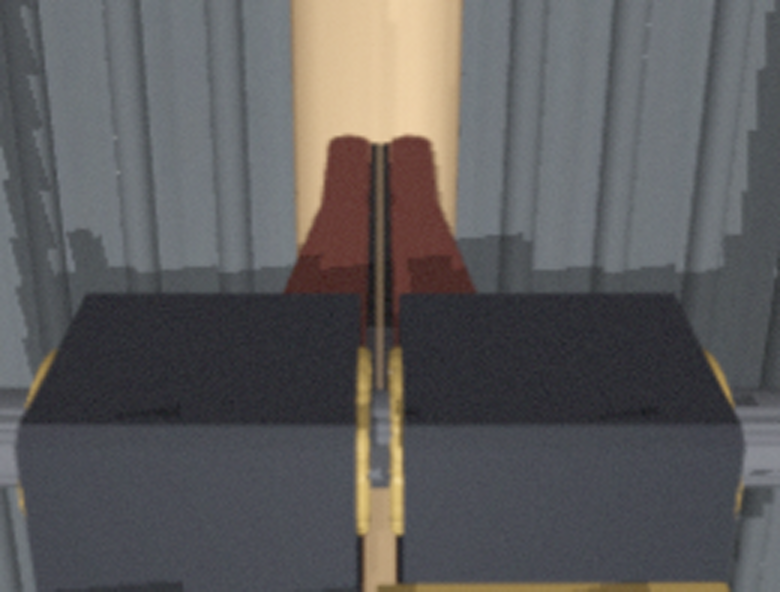

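The fingertips' front edges appear at row ~227, but a tip 20 mm wide at the stated TCP should appear at row ~205. They also cover the barrel, so they look to be about 35 mm higher than the stated TCP. I'll check this in the scene camera.

Run:
```python
from h import *
import cv2
p,r=cur()
im=ctrl.get_image('scene')
x=cv2.resize(im['pixels'][140:220,200:300,::-1],None,fx=7,fy=7,interpolation=cv2.INTER_CUBIC)
for h in(0,19,34,50,80):
    q=p+[0,0,h];u=cv2.projectPoints(q.reshape(1,3),cv2.Rodrigues(im['R'])[0],np.array(im['t'],float),im['camera_matrix'],np.array(im['D']))[0].ravel()
    print(h,u.round(1)); cc=((u-[200,140])*7+3).astype(int);cv2.circle(x,tuple(cc.tolist()),4,(0,255,0),1);cv2.putText(x,str(h),(int(cc[0])+8,int(cc[1])),0,.5,(0,255,255),1)
cv2.imwrite('pics/sz.png',x)
```

```text
0 [249.4 195.8]
19 [249.5 191.5]
34 [249.5 188.1]
50 [249.6 184.3]
80 [249.7 177.3]
```

View pics/sz.png

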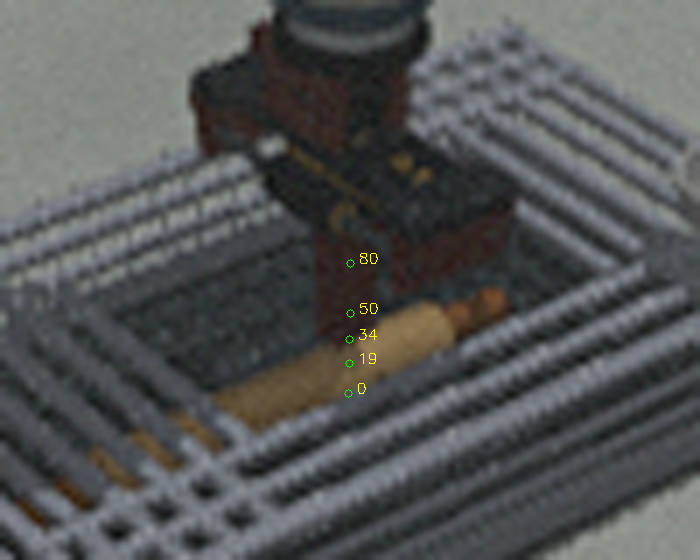

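The scene view confirms it. The fingers end ~35 mm above the stated TCP (h≈34 mark), and parallax on the jaw carriers puts their underside 118 mm behind the TCP, where the stated figure is 80 mm. The whole gripper is therefore mounted ~35 mm short, and the fingers closed in air above the pin, which hasn't moved. I'll open, go down ~35 mm further while watching the force, and regrip.

Request:
move_arm --motion '[[[0, 0, 0], [0, 0, 0]], [[0, 0, 0], [0, 0, 0]], [[0, 0, 0], [0, 0, 0]], [[0, 0, 0], [0, 0, 0]], [[0, 0, 0], [0, 0, 0]]]' --gripper 1

```text
t: 7.48
ee_pos: [556.7, 1.0, 16.1]
orientation: [-3.136, 0.194, -0.0]
ft_force: [0.1, 0.3, -0.2]
width: 47.0
```

Request:
move_arm --motion '[[[0, 0, 0], [0, 0, 0]], [[0, 0, 0], [0, 0, 0]], [[0, 0, 0], [0, 0, 0]], [[0, 0, 0], [0, 0, 0]], [[0, 0, 0], [0, 0, 0]]]'

```text
t: 8.1
ee_pos: [556.7, 1.0, 16.1]
orientation: [3.136, -0.194, 0.0]
ft_force: [0.0, -0.4, 0.2]
width: 88.0
```

Request:
move_arm --motion '[[[0, 0, 0.04], [0, 0, 0]], [[0, 0, 0.08], [0, 0, 0]], [[0, 0, 0.12], [0, 0, 0]], [[0, 0, 0.16], [0, 0, 0]], [[0, 0, 0.17], [0, 0, 0]]]'

```text
t: 8.72
ee_pos: [556.3, 1.0, -10.1]
orientation: [3.136, -0.194, -0.001]
ft_force: [-0.5, -0.6, -0.1]
width: 87.6
```

Request:
move_arm --motion '[[[0, 0, 0.02], [0, 0, 0]], [[0, 0, 0.04], [0, 0, 0]], [[0, 0, 0.055], [0, 0, 0]], [[0, 0, 0.055], [0, 0, 0]], [[0, 0, 0.055], [0, 0, 0]]]'

```text
t: 9.35
ee_pos: [556.8, 1.0, -17.6]
orientation: [-3.136, 0.194, -0.0]
ft_force: [1.0, -0.0, 0.1]
width: 87.8
```

Run:
```python
from h import *
import cv2
for c in('wrist','scene'):
    im=ctrl.get_image(c);x=im['pixels'][:,:,::-1]
    if c=='scene': x=cv2.resize(x[140:220,200:300],None,fx=7,fy=7,interpolation=cv2.INTER_CUBIC)
    cv2.imwrite(f'pics/{c}3.png',x)
```

```text
(no output)
```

View pics/scene3.png

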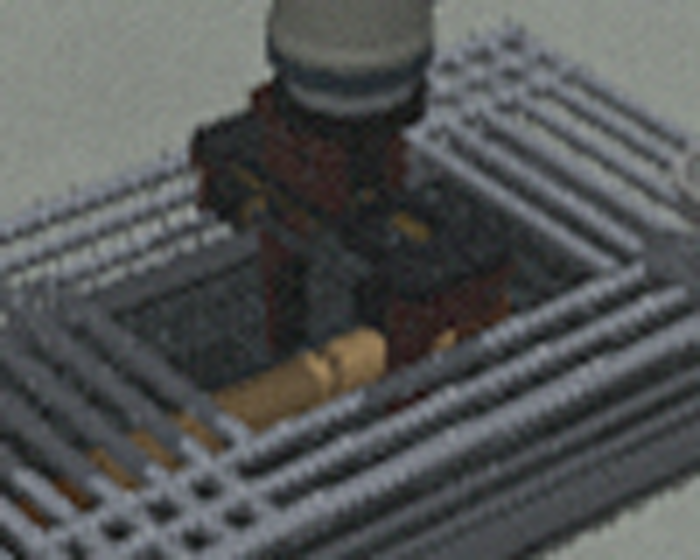

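View pics/wrist3.png

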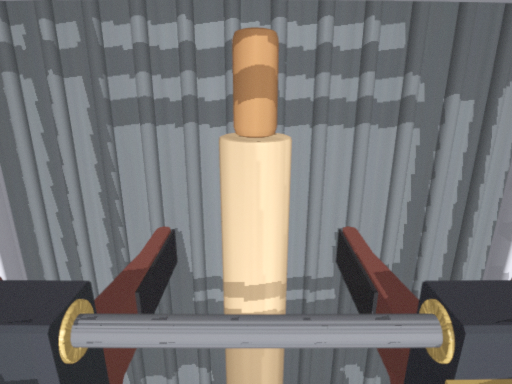

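The scene view shows the fingers straddling the barrel, and in the wrist view the barrel (cols 222–290) is centred between the tips (170 and 340). Closing now.

Request:
move_arm --motion '[[[0, 0, 0], [0, 0, 0]], [[0, 0, 0], [0, 0, 0]], [[0, 0, 0], [0, 0, 0]], [[0, 0, 0], [0, 0, 0]], [[0, 0, 0], [0, 0, 0]]]' --gripper 0

```text
t: 10.07
ee_pos: [556.7, 1.0, -17.7]
orientation: [3.136, -0.194, -0.0]
ft_force: [-0.1, -0.1, 0.6]
width: 41.2
```

Request:
move_arm --motion '[[[0, 0, 0], [0, 0, 0]], [[0, 0, 0], [0, 0, 0]], [[0, 0, 0], [0, 0, 0]], [[0, 0, 0], [0, 0, 0]], [[0, 0, 0], [0, 0, 0]]]'

```text
t: 10.7
ee_pos: [556.0, 1.1, -17.7]
orientation: [-3.136, 0.194, 0.002]
ft_force: [-4.9, 1.8, 5.9]
width: 33.3
```

Run:
```python
from h import *
# plan: pin dir uy, grip point s=40 from centre at y_l=0; tool offset: pin axis is H behind reported TCP
ux=np.array([np.cos(-.125),np.sin(-.125),0]);uy=np.array([-ux[1],ux[0],0])
p,r=cur()
H=26-p[2]; G0=np.array([p[0],p[1],26.]); s=39; L=150+s
B0=G0-uy*L
print(p,H)
def tcp(B,th):
    G=B+L*(uy*np.cos(th)+[0,0,np.sin(th)]); R1=rot(-.125,th); return G+R1.apply([0,0,H]),R1
for n,B,th in (('t5',B0,.1),('t11',B0+[0,0,1],.2),('t17',B0+[0,0,2],.3),('t22',B0+[0,0,3],.38)):
    P,R1=tcp(B,th); print(n,*delta(p,rot(-.125,0),P,R1))
```

```text
[555.95810794   1.05672195 -17.72040211] 43.72040210543611
t5 [ 0.     -0.0228 -0.1272] [ 0.0955 -0.      0.    ]
t11 [-0.     -0.0328 -0.2628] [0.191 0.    0.   ]
t17 [-0.     -0.0299 -0.3987] [0.2865 0.     0.    ]
t22 [-0.     -0.0182 -0.5082] [ 0.3629 -0.      0.    ]
```

Gripped: width is 33.3 mm on a 34 mm barrel. Next I tilt about end b.

Request:
move_arm --motion '[[[0, -0.005, -0.035], [0.02, 0, 0]], [[0, -0.014, -0.085], [0.06, 0, 0]], [[0, -0.023, -0.137], [0.096, 0, 0]], [[0, -0.029, -0.203], [0.145, 0, 0]], [[0, -0.033, -0.267], [0.191, 0, 0]]]'

```text
t: 11.32
ee_pos: [558.2, 5.6, 22.4]
orientation: [-2.935, 0.181, -0.021]
ft_force: [0.2, -0.6, -1.6]
width: 33.3
```

Run:
```python
from h import *
import cv2
for c in('scene',):
    im=ctrl.get_image(c);x=im['pixels'][:,:,::-1]
    x=cv2.resize(x[100:240,150:350],None,fx=4,fy=4,interpolation=cv2.INTER_CUBIC)
    cv2.imwrite(f'pics/{c}4.png',x)
    for n in('rolling_pin','pin_end_a'):
        print(c,n,[(d['p'],d['location']) for d in ctrl.pinpoint(c,n)[:2]])
print(ctrl.get_obs()['width'],ctrl.get_obs()['ft_force'],cur()[0])
```

```text
scene rolling_pin [(0.89, [552.9, -45.4, 57.3])]
scene pin_end_a [(0.77, [528.5, -186.9, 24.9]), (0.59, [571.6, 102.4, 86.8])]
33.277869100862134 [-0.34649911 -0.36225229 -2.90226436] [558.16682975   4.96668328  22.36772138]
```

View pics/scene4.png

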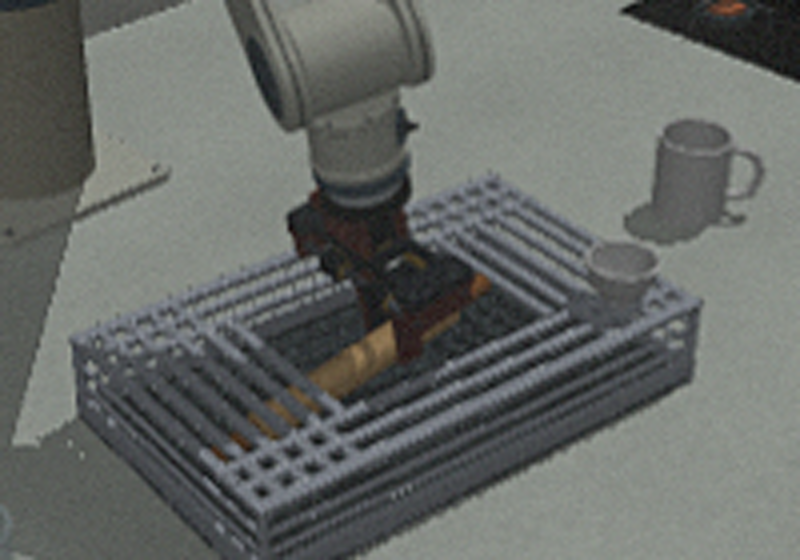

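The pin tilts as planned (end a z≈87, end b z≈25), with no contact force. Next I'll raise the tilt to 0.33 rad and slide along the pin's axis.

```bash
cat >> h.py <<'E'
ux=np.array([np.cos(-.125),np.sin(-.125),0]);uy=np.array([-ux[1],ux[0],0])
H=43.7;G0=np.array([556,1.06,26.]);L=189;B0=G0-uy*L
def tcp(B,th):
    G=B+L*(uy*np.cos(th)+[0,0,np.sin(th)]); R1=rot(-.125,th); return G+R1.apply([0,0,H]),R1
E
python3 - <<'E'
from h import *
p,r=cur();R0=rot(-.125,.2)
for th in(.27,.33):print(*delta(p,R0,*tcp(B0+[0,0,1],th)))
q,R1=tcp(B0+[0,0,1],.33)
for k in(50,105):
    d=k*(uy*np.cos(.33)+[0,0,np.sin(.33)]);print(k,*delta(q,R1,*tcp(B0+[0,0,1]+d,.33)), tcp(B0+[0,0,1]+d,.33)[0])
print(r.as_rotvec(),R0.as_rotvec())
E
```

```text
[-0.0111 -0.0215 -0.0836] [0.0668 0.     0.    ]
[-0.0111 -0.0313 -0.1605] [ 0.1241 -0.      0.    ]
50 [-0.     -0.3333  0.    ] [0. 0. 0.] [562.39142533  51.92481541  63.10423337]
105 [-0.  -0.7 -0. ] [0. 0. 0.] [568.87854206 103.55117076  80.92659994]
[-2.93741683  0.18320206 -0.0207972 ] [-2.93618261  0.18375073 -0.01843657]
```

Request:
move_arm --motion '[[[0, -0.007, -0.032], [0.025, 0, 0]], [[0, -0.014, -0.065], [0.05, 0, 0]], [[0, -0.021, -0.097], [0.075, 0, 0]], [[0, -0.027, -0.13], [0.1, 0, 0]], [[0, -0.031, -0.16], [0.124, 0, 0]]]'

```text
t: 12.1
ee_pos: [557.3, 5.7, 47.0]
orientation: [-2.806, 0.173, -0.029]
ft_force: [0.2, -0.8, -3.7]
width: 33.0
```

Request:
move_arm --motion '[[[0, -0.03, 0], [0, 0, 0]], [[0, -0.1, 0], [0, 0, 0]], [[0, -0.19, 0], [0, 0, 0]], [[0, -0.27, 0], [0, 0, 0]], [[0, -0.33, 0], [0, 0, 0]]]'

```text
t: 12.72
ee_pos: [563.1, 53.4, 63.2]
orientation: [-2.807, 0.172, -0.029]
ft_force: [-0.6, 0.1, -3.1]
width: 33.3
```

Run:
```python
from h import *
import cv2
for c in('scene',):
    im=ctrl.get_image(c);x=im['pixels'][:,:,::-1]
    x=cv2.resize(x[100:240,150:350],None,fx=4,fy=4,interpolation=cv2.INTER_CUBIC)
    cv2.imwrite(f'pics/{c}5.png',x)
    for n in('rolling_pin','pin_end_a'):
        print(c,n,[(d['p'],d['location']) for d in ctrl.pinpoint(c,n)[:2]])
print(ctrl.get_obs()['width'],ctrl.get_obs()['ft_force'],cur()[0])
```

```text
scene rolling_pin [(0.76, [553.2, -0.6, 89.4])]
scene pin_end_a [(0.96, [535.8, -137.8, 40.4]), (0.61, [575.6, 140.0, 141.2])]
33.53852062219487 [ 0.06025798 -1.11544495 -2.9381969 ] [563.09925515  52.78587367  63.04287574]
```

View pics/scene5.png

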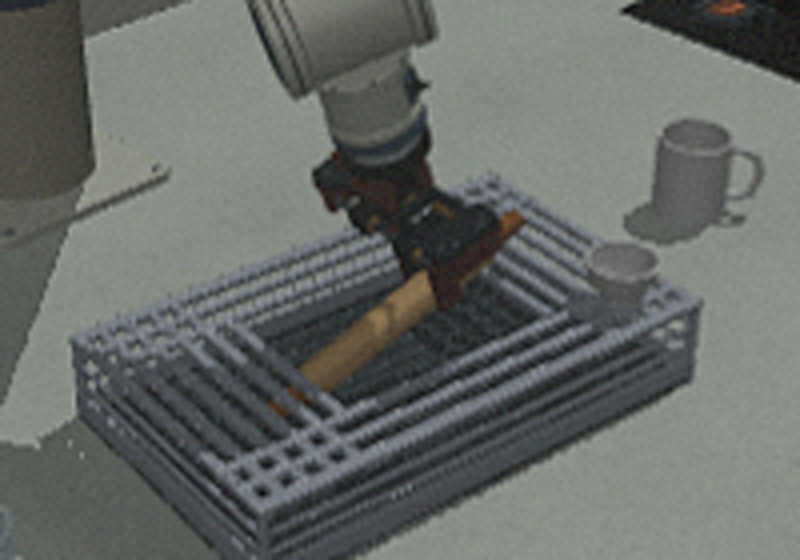

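Request:
move_arm --motion '[[[0, -0.05, 0], [0, 0, 0]], [[0, -0.14, 0], [0, 0, 0]], [[0, -0.23, 0], [0, 0, 0]], [[0, -0.32, 0], [0, 0, 0]], [[0, -0.38, 0], [0, 0, 0]]]'

```text
t: 13.5
ee_pos: [569.9, 106.8, 81.8]
orientation: [-2.807, 0.172, -0.029]
ft_force: [-0.1, -0.2, -2.3]
width: 33.4
```

Run:
```python
from h import *
import cv2
for c in('scene','top'):
    im=ctrl.get_image(c);x=im['pixels'][:,:,::-1]
    if c=='scene': x=cv2.resize(x[100:240,150:350],None,fx=4,fy=4,interpolation=cv2.INTER_CUBIC)
    else: x=cv2.resize(x[130:260,160:350],None,fx=4,fy=4)
    cv2.imwrite(f'pics/{c}6.png',x)
    for n in('rolling_pin','pin_end_a'):
        print(c,n,[(d['p'],d['location']) for d in ctrl.pinpoint(c,n)[:2]])
p,r=cur()
print(ctrl.get_obs()['width'],ctrl.get_obs()['ft_force'],p)
print(delta(p,r,p+[0,0,100],r))
```

```text
scene rolling_pin [(0.58, [564.0, 54.7, 107.0])]
scene pin_end_a [(0.93, [540.4, -82.5, 60.6]), (0.74, [581.6, 193.9, 158.4])]
top rolling_pin []
top pin_end_a [(0.74, [536.0, 461.7, 1.5]), (0.55, [577.4, 192.0, 156.4])]
33.379125541028785 [ 0.20827805 -0.22804984 -2.68814484] [569.54211918 105.44749459  81.15224609]
(array([-2.000e-04, -2.159e-01, -6.308e-01]), array([0., 0., 0.]))
```

View pics/scene6.png

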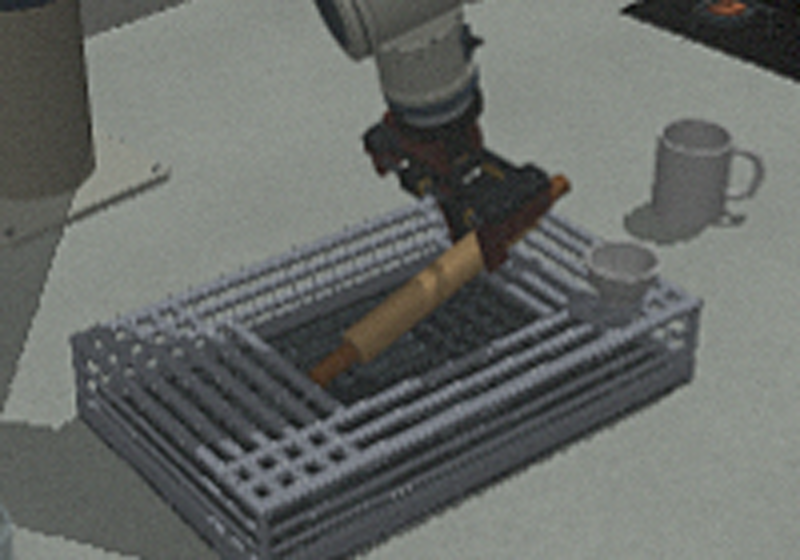

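View pics/top6.png

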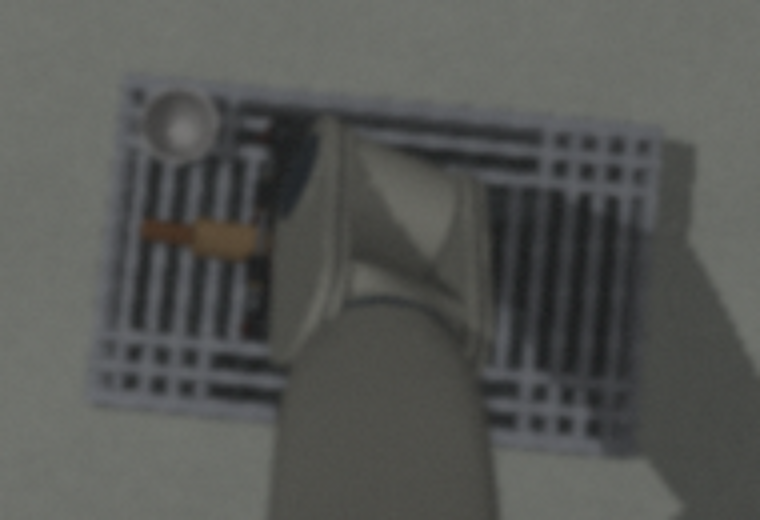

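End b (scene view, about (320,378)) is inside the bay with ~25 mm to the −y edge, and the body is clear of the ramekin. Next is straight up 100 mm and then 20 mm more.

Request:
move_arm --motion '[[[0, -0.03, -0.09], [0, 0, 0]], [[0, -0.08, -0.23], [0, 0, 0]], [[0, -0.13, -0.38], [0, 0, 0]], [[0, -0.18, -0.53], [0, 0, 0]], [[0, -0.216, -0.63], [0, 0, 0]]]'

```text
t: 14.42
ee_pos: [570.2, 105.4, 183.2]
orientation: [-2.807, 0.174, -0.032]
ft_force: [-0.3, -0.6, -2.8]
width: 33.2
```

Request:
move_arm --motion '[[[0, -0.01, -0.03], [0, 0, 0]], [[0, -0.03, -0.08], [0, 0, 0]], [[0, -0.043, -0.126], [0, 0, 0]], [[0, -0.043, -0.126], [0, 0, 0]], [[0, -0.043, -0.126], [0, 0, 0]]]'

```text
t: 15.05
ee_pos: [569.4, 105.7, 200.8]
orientation: [-2.807, 0.173, -0.028]
ft_force: [0.0, -0.4, -3.0]
width: 33.5
```

Request:
move_arm --motion '[[[0, 0, 0], [0, 0, 0]], [[0, 0, 0], [0, 0, 0]], [[0, 0, 0], [0, 0, 0]], [[0, 0, 0], [0, 0, 0]], [[0, 0, 0], [0, 0, 0]]]'

```text
t: 15.68
ee_pos: [569.7, 105.7, 201.2]
orientation: [-2.807, 0.173, -0.029]
ft_force: [-0.1, -0.0, -2.2]
width: 33.6
```

Run:
```python
from h import *
import cv2
for c in('scene','top'):
    im=ctrl.get_image(c);x=im['pixels'][:,:,::-1]
    cv2.imwrite(f'pics/{c}7.png',cv2.resize(x,None,fx=1.5,fy=1.5))
    for n in('rolling_pin','pin_end_a','ramekin','mug','tumbler'):
        print(c,n,[(d['p'],d['location']) for d in ctrl.pinpoint(c,n)[:2]])
o=ctrl.get_obs()
print(o['t'],o['width'],o['ft_force'],np.abs(o['qvel']).max(),o['ee_pos'])
```

```text
scene rolling_pin [(0.72, [561.5, 56.3, 227.2]), (0.63, [536.5, 458.4, 0.5])]
scene pin_end_a [(0.93, [541.1, -86.4, 180.7]), (0.79, [582.0, 195.9, 275.7])]
scene ramekin [(0.66, [671.6, 159.8, 90.4])]
scene mug [(0.64, [537.4, 458.6, -1.2])]
scene tumbler [(0.96, [550.0, -433.7, -0.4])]
top rolling_pin []
top pin_end_a [(0.81, [578.1, 191.8, 275.4])]
top ramekin [(0.73, [673.1, 162.4, 85.2])]
top mug [(0.69, [536.2, 460.7, 1.3])]
top tumbler [(0.65, [556.3, -438.9, -0.7]), (0.64, [555.6, -1.6, 89.8])]
16.275 33.609337679395715 [-0.07387017  0.57114402 -2.45802328] 0.0012714485970366294 [569.70072984 105.68830682 201.18845149]
```

View pics/scene7.png

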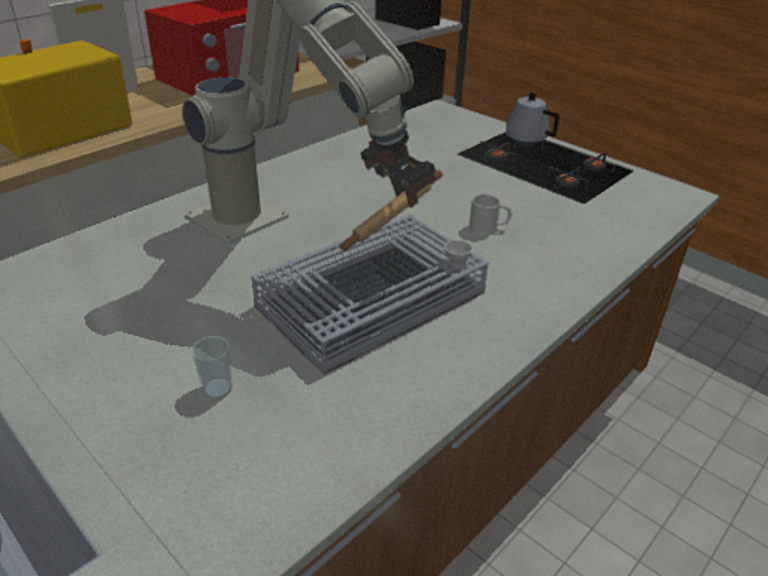

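The pin is held clear above the drainer: end b is at z≈181 (the (345,245) end), end a at ≈276. The grip is steady, the arm is still, and the other things haven't moved. Handing in.

```bash
python3 -c "
from workcell import ctrl
print(ctrl.close_job())"
```

```text
the job is handed in; nothing more can be done
None
```

The rolling pin came out through the bay end a first, and I handed the job in at about 16.3 s with the pin still held in the gripper. No verdict is reported on hand-in.

**How it went:** I gripped the barrel through the bay and tilted it about end b to roughly 0.33 rad. Partway out, end a was measured at about 141 mm and end b at about 40 mm. I then slid it along its own axis towards +y and lifted it straight up.

**What disagreed:**
- **Short gripper:** my first grip closed to about 0 mm in the air above the pin. The wrist and scene images both showed the fingers ending about 35 mm short of the stated TCP. I went down that much further and the second grip held.
- **Network outputs:** the scene network gave a second, lower-confidence rolling-pin hit at the mug. The top network lost the pin behind the arm and called a spot in the bay a tumbler. I went by the pictures in those cases.

**Last checks:**
- **Pin height:** end b was at about 181 mm and end a at about 276 mm, against the 118 mm needed.
- **Grip:** the opening was 33.6 mm on the 34 mm barrel, and the wrist felt only about 2.5 N, roughly the pin's weight. The arm was still.
- **Other things:** the ramekin, mug and tumbler were found within a few mm of their starting places, which is about the networks' own error.

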